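# Press the wizard standee into the row on the slotted stand

## Task

Pick up the loose wooden wizard standee with the pointed cone hat and press its foot down into the slot of the oak stand between the tower and the knight, nudging those two apart, until it stands fully home on the slot's floor. Topple none of the three that already stand there, and leave all four upright in the slot.

Things in the scene. Friction and masses are not known exactly. Their poses are not given: they have to be found in the camera images.
- wizard: Loose standee to insert: waxed wood slab 20 mm thick (x), 45 g; foot 22 mm wide (y) up to 36 mm, body 26 mm wide from 36 to 80 mm with flat faces to grip across the 20 mm, round cone hat with its tip at 105 mm. It stands upright on the shelf; either face may lead. Origin: centre of underside; z up. Similar loose ones to leave: king (three-pronged crown), monk (round disc head).
- tower: Castle tower with three square battlements, at either end of the row; waxed wood, 70 g, 90 mm tall, 20 mm thick (x). Plinth 56 mm wide (y, along the slot); from 4 to 36 mm height its shoulders slope in to 24 mm wide, and no wider above. Stands loose in the slot and slides along it when a foot is pressed down on a shoulder. Origin: centre of underside, on the slot floor; z up.
- knight: Middle of the row: knight with square helmet and small crest, 95 mm tall; plinth, thickness, mass and axes like the tower's. The plinths of neighbours start about 4 to 12 mm apart, less than the wizard's foot; the slot has spare room at both ends, so the row can spread. Origin: centre of underside, on the slot floor.
- tree: Other end of the row: tree, thin trunk and crown of two discs, 92 mm tall; plinth, thickness, mass, axes and origin like the tower's. The row stands in a fixed oak stand 250 mm long, 65 mm deep, 35 mm tall; its slot is 220 mm long (closed ends), 25 mm wide, 25 mm deep, flaring to 35 mm in the top 10 mm; slot floor 10 mm above the shelf.
There are look-alikes about, which are no part of the job. What is shaped like the wizard but blue is not meant.

How it is judged:
At the end, for the whole second after the job is handed in: The wizard is at rest in the slot between tower and knight: its centre within 60 mm of each of theirs, their centres over 74 mm apart; the undersides of all four standees lie 6 to 14 mm above the shelf (on the slot's floor), and all four are upright within about 10 degrees (horizontal distance between wizard and tower below 0.06 m and horizontal distance between wizard and knight below 0.06 m and horizontal distance between tower and knight above 0.074 m and height (world z) of wizard between 0.006 and 0.014 m and height (world z) of tower between 0.006 and 0.014 m and height (world z) of knight between 0.006 and 0.014 m and height (world z) of tree between 0.006 and 0.014 m and angle between each of wizard, tower, knight, tree's own z axis and vertical below 0.17 rad and linear speed of wizard below 0.02 m/s); the robot touches nothing.
It fails at once if a standee of the row is toppled (tilted more than 25 degrees) (angle between any of tower, knight, tree's own z axis and vertical above 0.436 rad).
It also fails if it takes over 40 s, if anything falls off the work surface, if the arm or the gripper's body presses on something with over 40 N, if the wrist force passes 120 N, or if a joint passes its speed limit or range.

## Robot

A 7-joint arm with a two-finger parallel gripper is mounted at the origin on the work surface. World frame = base frame: x ahead of the robot, y to its left, z up, the work surface at z = 0. Lengths are in m, angles in rad, forces in N, time in s.
With the tool pointing down it reaches from about 0.35 to 0.775 m from the base axis. Payload 3.1 kg.
Tool frame: the origin (TCP) lies midway between the tips of the shut fingers; the grasp point (between the pads) lies ctrl.grip_depth behind it (ctrl.grip_depth is the distance from the TCP to the grasp point, in m); z points along the fingers, y is the line along which they close (so a half turn about z gives the same grasp; the last joint's range is limited). The gripper opens to 85 mm and grips with 20 to 120 N. Pads are 22 mm wide; open, the fingers measure 114 mm over their backs; the gripper's body (76 mm by 85 mm) begins 54 mm behind the grasp point. The pads swing forward as they close: fully open they stand 13 mm farther back than shut.
Start: joints at [-1.336, 0.311, 0.014, 1.512, -0.004, 1.319, -0.027], TCP at [0.15, 0.529, 0.231] pointing down, gripper open.
Joint ranges: [-2.7, 2.7], [-0.3, 1.91], [-1.27, 1.3], [0.12, 2.57], [-1.44, 4.58], [0.2, 2.03], [-3.05, 3.05]. Speed limits (rad/s): [2.79, 2.79, 3.14, 3.14, 3.14, 3.14, 3.14].

## Interface

Orientations are given as a rotation vector (axis times angle).
In Python, from workcell import ctrl gives the robot as it stands.
- The arm moves only by the tool servo_tool, never from a script. Its argument "plan" is a list of rows, each an object of numbers: "x", "y", "z": the shift along the tool's x, y, z in m; "wx", "wy", "wz": the turn, a rotation vector about the tool's x, y, z in units of 5 degrees (1.0 is 5 degrees). In form: [{"x": .., "y": .., "z": .., "wx": .., "wy": .., "wz": ..}, ...]. A call has 1 to 10 rows; each row is the pose to reach, as a shift and turn from the pose commanded when the call began, along the tool's axes at that moment; what a row does not reach only later rows make up. A row lasts 1/10 s, in which the tool goes at most 50 mm and 8.59 degrees, less where a joint would pass 70% of its speed; a pose out of reach is approached as far as the arm can. A call with a gripper value outside its range is refused whole. "gripper" is the opening, from 0 (shut) to 1 (fully open), set as the call begins (left out, the last holds). The fingers move at their own pace and stop on an object; "newtons" is the grip in N (left out, the last holds). Time passes only in rows, so rows that repeat a pose let the fingers close. It gives the time, the measured TCP pose, the force, the opening and the grip force at its end, in the units of the state.
- ctrl.get_state(): the state, without advancing time (a new reading comes with each control period).
- ctrl.get_image(name): name is "scene" or "top" or "wrist"; returns a dict with "image" (420x560x3 uint8, red, green, blue), "mtx" (3x3 intrinsics, pixels), "R" (3x3) and "t" (3): a world point X has camera coordinates R X + t; the wrist camera has in their place "hand_eye" (4x4, takes a point from camera to tool coordinates, whose origin is the TCP and whose axes are the flange's). Camera axes: x right, y down, z forward; pixel columns grow to the right and rows downward; lengths in m; the calibration is good to about 2 mm. A picture is of the moment at which its call begins: read the wrist's pose just before it. There is no depth.
- ctrl.job_done(): hands the job in; it is judged then, once.
The state is a dict: "t": time; "joint_pos": joint angles; "joint_velocities": joint speeds; "tau": joint torques, N m; "position": TCP position; "tool_rot": TCP orientation; "contact_force": force on the tool from outside, world axes, zero at the start; "torque": the same for the moment, N m; "gripper_width": finger opening in m; "grasp_force": force on a finger pad.
Only numpy, scipy, OpenCV 4.12 (cv2) and the standard library are available. Lean on these libraries where they do the work, as an engineer would, in place of code of your own. Each camera call takes 0.05 s, during which the arm holds its last target. There are 200 camera calls.

## Working session

There is one attempt and no reset: what is moved stays moved. The work goes in short steps, Python scripts to look and compute and a tool call to move; the robot and the scene stay as the last step left them, time stands still between calls to the robot, and variables do not carry over. Pictures are saved under pics/ and viewed, at most 10 in all, crops included, and the job is handed in when it is done.

Besides the shell and the picture viewer there is one more tool, called after "Emit:" by a JSON object that holds its "op" and its "data", one argument or row to a line. servo_tool: Moves the arm, as the interface text tells. Its arguments: {"type":"object","properties":{"plan":{"type":"array"},"gripper":{"type":"number"},"newtons":{"type":"number"}},"required":["plan"]}

```bash
mkdir -p pics; ls; python3 - <<'E'
from workcell import ctrl
import cv2,pickle
s=ctrl.get_state();print(s,ctrl.grip_depth)
d={}
for n in("scene","top"):
    d[n]=ctrl.get_image(n);cv2.imwrite(f"pics/{n}0.png",d[n]["image"][:,:,::-1])
    print(n,d[n]["mtx"],d[n]["R"],d[n]["t"])
pickle.dump(d,open("d0.pkl","wb"))
E
```

```text
pics
{'t': 0.0, 'joint_pos': array([-1.33571071,  0.3117294 ,  0.01398931,  1.51308881, -0.00439478,
        1.31920718, -0.02720095]), 'joint_velocities': array([-0.00087333,  0.00107265,  0.00109412,  0.00042348, -0.00140753,
        0.00016965, -0.00176376]), 'tau': array([-2.27537867e-04, -3.79910088e+01,  1.45803527e-01, -2.30590671e+01,
        1.20845591e-02,  1.34210222e-02, -9.17871859e-06]), 'position': array([0.15008108, 0.52835002, 0.23020622]), 'tool_rot': array([-0.43323153, -3.1113431 ,  0.00375555]), 'contact_force': array([-0.44766378, -1.31044569,  0.27200702]), 'torque': array([ 0.02813878, -0.02985816,  0.0243575 ]), 'grasp_force': 0.0, 'gripper_width': 0.0852515541870862} 0.0187
scene [[410.79035873   0.         281.81721011]
 [  0.         410.79035873 213.81209239]
 [  0.           0.           1.        ]] [[-0.80202127  0.59695686  0.02010961]
 [ 0.34302935  0.48790498 -0.80267029]
 [-0.48897111 -0.63686046 -0.59608389]] [ 0.39983464 -0.18478268  1.23284646]
top [[524.395436     0.         283.2291963 ]
 [  0.         524.395436   196.48900729]
 [  0.           0.           1.        ]] [[ 0.00850113 -0.99996253 -0.00163301]
 [-0.99750445 -0.00836574 -0.07010619]
 [ 0.0700899   0.00222492 -0.9975382 ]] [0.03659967 0.53660088 1.0265473 ]
```

View pics/scene0.png

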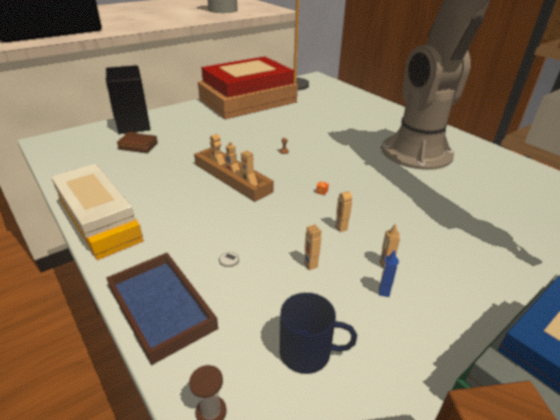

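View pics/top0.png

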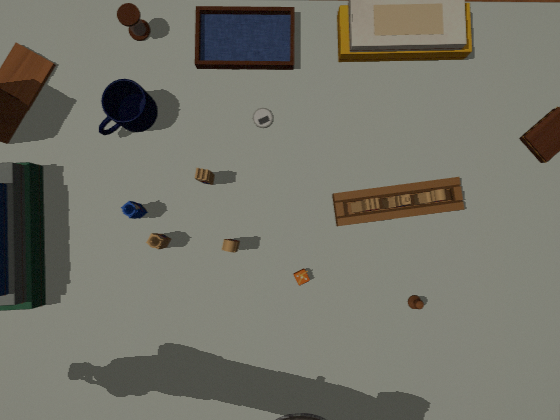

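Scene view: the row is at about (233,165). Loose candidates are a cone hat at (390,245), a blue look-alike at (389,275), and other standees at (343,210) and (313,247). In the top view these are (158,241), (133,210), (231,245) and (205,175). By the description I choose the wooden one at (390,245), top (158,241), and check it in a close crop.

```bash
python3 - <<'E'
import cv2,pickle,numpy as np
d=pickle.load(open("d0.pkl","rb"));S=d["scene"]["image"];T=d["top"]["image"]
f=lambda I,x,y,w,h,W,H:cv2.resize(I[y:y+h,x:x+w],(W,H),interpolation=cv2.INTER_CUBIC)
o=np.zeros((600,800,3),np.uint8)
o[:300,:400]=f(S,290,185,120,90,400,300)   # 3.33x
o[:300,400:]=f(S,185,125,100,75,400,300)   # 4x
o[300:,:250]=f(T,115,180,125,150,250,300)[:300] #2x
o[300:,250:]=f(T,330,150,137,75,550,300) #4x
cv2.imwrite("pics/c1.png",o[:,:,::-1])
E
```

```text
(no output)
```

View pics/c1.png

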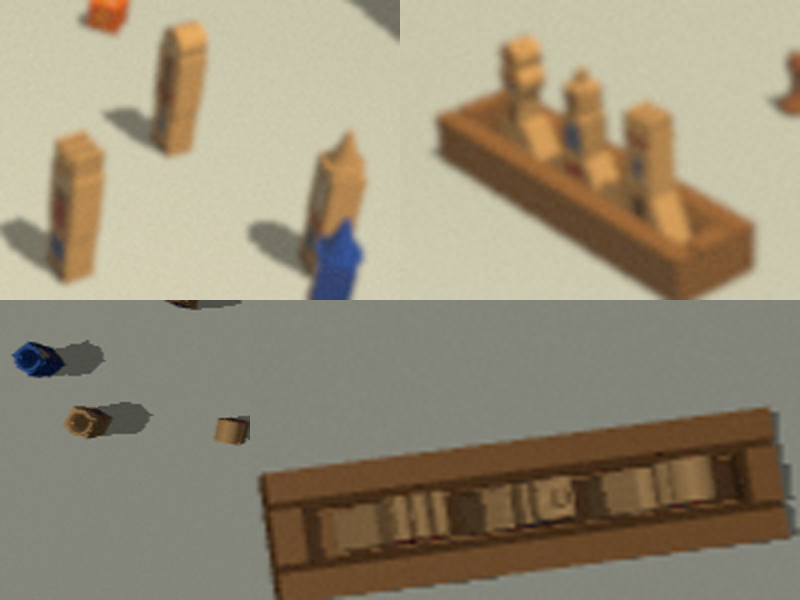

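Crop: the wooden cone hat is confirmed as the wizard, partly behind the blue one. The others are a flat-topped king and a rounded monk. In the row the tower is on the +y side (left in the top view, three battlement stripes), the knight in the middle and the tree on the right.

```bash
cat >h.py <<'E'
import numpy as np,cv2
from scipy.spatial.transform import Rotation as Ro
from workcell import ctrl
def ray(K,R,t,uv,z):
    d=R.T@np.linalg.inv(K)@np.array([uv[0],uv[1],1.]); c=-R.T@t
    return c+d*(z-c[2])/d[2]
def wristcam():
    s=ctrl.get_state(); im=ctrl.get_image("wrist")
    T=np.eye(4);T[:3,:3]=Ro.from_rotvec(s["tool_rot"]).as_matrix();T[:3,3]=s["position"]
    C=np.linalg.inv(T@im["hand_eye"]); return im,C[:3,:3],C[:3,3],s
def shift(p,yaw_y=None,s=None):
    """tool-frame shift to world p with tool pointing down, y axis at world yaw yaw_y; yaw mod pi"""
    s=s or ctrl.get_state();R=Ro.from_rotvec(s["tool_rot"])
    d=R.inv().apply(np.array(p)-s["position"])
    if yaw_y is None: return d
    y=np.array([np.cos(yaw_y),np.sin(yaw_y),0]);z=np.array([0,0,-1.])
    out=[]
    for q in(1,-1):
        G=Ro.from_matrix(np.c_[np.cross(q*y,z),q*y,z]);out.append((R.inv()*G).as_rotvec()/np.radians(5))
    return d,min(out,key=np.linalg.norm)
E
python3 - <<'E'
from h import *
import pickle
d=pickle.load(open("d0.pkl","rb"));t=d["top"];sc=d["scene"]
P=lambda uv,z:ray(t["mtx"],t["R"],t["t"],uv,z).round(4)
c=[P(u,.035) for u in((333,193.3),(460,177),(464.5,210),(338,225))]
print(c,np.mean(c,0)); a=c[0]-c[1];b=c[3]-c[2];print(np.linalg.norm(a),np.linalg.norm(b),np.arctan2(a[1],a[0]),np.arctan2(b[1],b[0]))
print("wiz", [P((157,241),z) for z in(.1,.05)])
S=lambda uv,z:ray(sc["mtx"],sc["R"],sc["t"],uv,z).round(4)
print("tip scene",S((290+348/3.33,185+132/3.33),.105))
f=lambda x:(330+(x-250)/4.015,150+(505-300)/4)
for x in(425,555,685):print(P(f(x),.1))
s=ctrl.get_state();print(Ro.from_rotvec(s["tool_rot"]).as_matrix().round(3))
im=ctrl.get_image("wrist");print(im["mtx"],im["hand_eye"])
E
```

```text
[array([ 0.5422, -0.0566,  0.035 ]), array([ 0.5765, -0.3062,  0.035 ]), array([ 0.5116, -0.3141,  0.035 ]), array([ 0.4802, -0.0664,  0.035 ])] [ 0.527625 -0.185825  0.035   ]
0.2519457282828983 0.24968229813104492 1.7073608470444488 1.696890018049601
wiz [array([0.4471, 0.271 , 0.1   ]), array([0.4462, 0.2831, 0.05  ])]
tip scene [0.4451 0.2804 0.105 ]
[ 0.5232 -0.1251  0.1   ]
[ 0.5237 -0.1845  0.1   ]
[ 0.5242 -0.244   0.1   ]
[[-0.962  0.273 -0.001]
 [ 0.273  0.962 -0.002]
 [-0.    -0.002 -1.   ]]
[[338.70433083   0.         282.24738711]
 [  0.         338.70433083 212.34898506]
 [  0.           0.           1.        ]] [[ 5.00808556e-04 -9.60946630e-01 -2.76733309e-01  6.93109758e-02]
 [ 9.99999776e-01  3.58192299e-04  5.65904994e-04  1.06550145e-03]
 [-4.44680757e-04 -2.76733531e-01  9.60946593e-01 -1.42674927e-01]
 [ 0.00000000e+00  0.00000000e+00  0.00000000e+00  1.00000000e+00]]
```

Emit:
{"op": "servo_tool", "data": {
  "plan": [
    {"x": -0.05,"y": -0.023},
    {"x": -0.1,"y": -0.046},
    {"x": -0.15,"y": -0.07},
    {"x": -0.2,"y": -0.093},
    {"x": -0.25,"y": -0.116},
    {"x": -0.3,"y": -0.14},
    {"x": -0.354,"y": -0.165},
    {"x": -0.354,"y": -0.165},
    {"x": -0.354,"y": -0.165},
    {"x": -0.354,"y": -0.165}
  ],
  "gripper": 1
}}

```text
invalid input at $.plan[0]: expected keys x, y, z, wx, wy, wz
```

```bash
python3 - <<'E'
from h import *
import pickle
r=wristcam();pickle.dump(r,open("w1.pkl","wb"))
cv2.imwrite("pics/w1.png",r[0]["image"][:,:,::-1]);print(r[3]["position"],r[3]["tool_rot"],r[3]["contact_force"])
E
```

```text
[0.15012372 0.52854162 0.23047363] [-4.33237980e-01 -3.11139424e+00  2.84252389e-03] [ 0.01462001 -0.94695237  0.38891203]
```

View pics/w1.png

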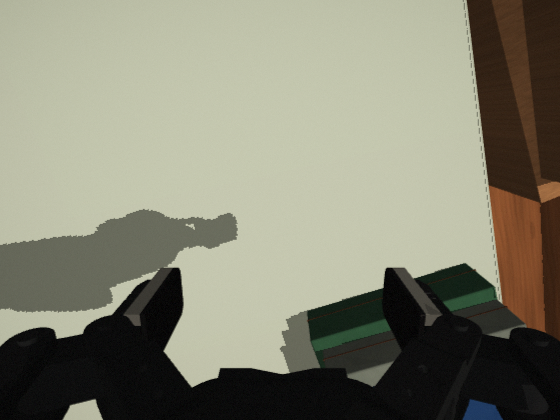

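The picture shows only the bare table and the green book, because the move was refused: every row needs all six keys. Sending it again.

Emit:
{"op": "servo_tool", "data": {
  "plan": [
    {"x": -0.045,"y": -0.021,"z": 0,"wx": 0,"wy": 0,"wz": 0},
    {"x": -0.09,"y": -0.042,"z": 0,"wx": 0,"wy": 0,"wz": 0},
    {"x": -0.135,"y": -0.063,"z": 0,"wx": 0,"wy": 0,"wz": 0},
    {"x": -0.18,"y": -0.084,"z": 0,"wx": 0,"wy": 0,"wz": 0},
    {"x": -0.225,"y": -0.105,"z": 0,"wx": 0,"wy": 0,"wz": 0},
    {"x": -0.27,"y": -0.126,"z": 0,"wx": 0,"wy": 0,"wz": 0},
    {"x": -0.315,"y": -0.147,"z": 0,"wx": 0,"wy": 0,"wz": 0},
    {"x": -0.354,"y": -0.165,"z": 0,"wx": 0,"wy": 0,"wz": 0},
    {"x": -0.354,"y": -0.165,"z": 0,"wx": 0,"wy": 0,"wz": 0},
    {"x": -0.354,"y": -0.165,"z": 0,"wx": 0,"wy": 0,"wz": 0}
  ],
  "gripper": 1
}}

```text
t: 1.2
position: [0.4463, 0.2725, 0.231]
tool_rot: [-0.439, -3.11, 0.0]
contact_force: [-1.3, 0.6, 0.1]
gripper_width: 0.0856
grasp_force: 0.0
```

```bash
python3 - <<'E'
from h import *
import pickle
r=wristcam();pickle.dump(r,open("w1.pkl","wb"))
cv2.imwrite("pics/w2.png",cv2.resize(r[0]["image"][50:350,80:480,::-1],(800,600),interpolation=cv2.INTER_CUBIC));print(r[3]["position"],r[3]["tool_rot"],r[3]["contact_force"])
E
```

```text
[0.44629361 0.27251292 0.23098307] [-4.38573473e-01 -3.11012445e+00  4.93574201e-04] [-1.26962418  0.59309876  0.07438314]
```

View pics/w2.png

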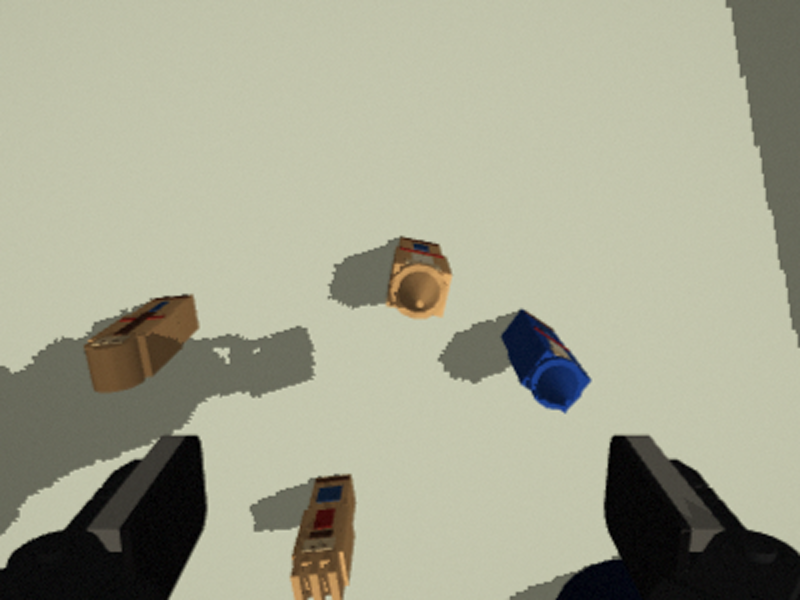

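The wizard stands clear in the middle: tip at (420,302) in the crop, foot edge (401,238)–(438,243), near body-top edge (388,308)–(443,318). The blue one is to its lower right at (550,370), the king at (325,530) and the monk at (140,345).

```bash
python3 - <<'E'
from h import *
import pickle
im,R,t,s=pickle.load(open("w1.pkl","rb"))
P=lambda u,v,z:ray(im["mtx"],R,t,(80+u/2-.25,50+v/2-.25),z)
e=lambda a,b:(np.linalg.norm(b-a),np.degrees(np.arctan2(*(b-a)[1::-1])),((a+b)/2).round(4))
print(e(P(401,238,0),P(438,243,0)))
print(e(P(388,308,.08),P(443,318,.08)))
print(e(P(395,262,.08),P(451,273,.08)))
print("tip",P(420,302,.105), "circ",P(419,291,.08))
x=P(419,291,.08)
for yw in (0,10,-10): print(yw,shift([*x[:2],.15],np.radians(yw),s))
E
```

```text
(np.float64(0.020705057342665603), np.float64(66.2520084108628), array([0.4386, 0.2843, 0.    ]))
(np.float64(0.025135951612513092), np.float64(63.32501564759032), array([0.457 , 0.2756, 0.08  ]))
(np.float64(0.025179828635770708), np.float64(62.70921972628878), array([0.438 , 0.2844, 0.08  ]))
tip [0.44648873 0.28005634 0.105     ] circ [0.44769237 0.27981054 0.08      ]
0 (array([0.0006214 , 0.00743294, 0.08098046]), array([-8.79816281e-03, -3.33344139e-03,  1.47893486e+01]))
10 (array([0.0006214 , 0.00743294, 0.08098046]), array([-8.32346728e-03, -4.01488199e-03,  1.27893487e+01]))
-10 (array([0.0006214 , 0.00743294, 0.08098046]), array([-9.24467886e-03, -2.60738384e-03,  1.67893485e+01]))
```

Emit:
{"op": "servo_tool", "data": {
  "plan": [
    {"x": 0,"y": 0.0075,"z": 0,"wx": 0,"wy": 0,"wz": 1.7},
    {"x": 0,"y": 0.0075,"z": 0,"wx": 0,"wy": 0,"wz": 3.4},
    {"x": 0,"y": 0.0075,"z": 0,"wx": 0,"wy": 0,"wz": 5.1},
    {"x": 0,"y": 0.0075,"z": 0,"wx": 0,"wy": 0,"wz": 6.8},
    {"x": 0,"y": 0.0075,"z": 0,"wx": 0,"wy": 0,"wz": 8.5},
    {"x": 0,"y": 0.0075,"z": 0,"wx": 0,"wy": 0,"wz": 10.2},
    {"x": 0,"y": 0.0075,"z": 0,"wx": 0,"wy": 0,"wz": 11.9},
    {"x": 0,"y": 0.0075,"z": 0,"wx": 0,"wy": 0,"wz": 13.6},
    {"x": 0,"y": 0.0075,"z": 0,"wx": 0,"wy": 0,"wz": 15.3},
    {"x": 0,"y": 0.0075,"z": 0,"wx": 0,"wy": 0,"wz": 17}
  ],
  "gripper": 1
}}

```text
t: 2.25
position: [0.4458, 0.2832, 0.2311]
tool_rot: [-2.422, -1.999, 0.001]
contact_force: [-0.9, -0.9, 0.2]
gripper_width: 0.0858
grasp_force: 0.0
```

Emit:
{"op": "servo_tool", "data": {
  "plan": [
    {"x": 0,"y": 0,"z": 0,"wx": 0,"wy": 0,"wz": 1.6},
    {"x": 0,"y": 0,"z": 0,"wx": 0,"wy": 0,"wz": 3.1},
    {"x": 0,"y": 0,"z": 0,"wx": 0,"wy": 0,"wz": 3.1},
    {"x": 0,"y": 0,"z": 0,"wx": 0,"wy": 0,"wz": 3.1}
  ]
}}

```text
t: 2.65
position: [0.4465, 0.2824, 0.2311]
tool_rot: [-2.664, -1.664, 0.001]
contact_force: [-0.4, -0.0, 0.2]
gripper_width: 0.0856
grasp_force: 0.0
```

```bash
python3 - <<'E'
from h import *
import pickle
r=wristcam();pickle.dump(r,open("w1.pkl","wb"))
cv2.imwrite("pics/w3.png",cv2.resize(r[0]["image"][50:350,80:480,::-1],(800,600),interpolation=cv2.INTER_CUBIC))
s=r[3];print(s["position"]);print(shift([.4472,.2802,.041],np.radians(-26.5),s))
E
```

```text
[0.44654567 0.28235133 0.23113175]
(array([-0.00165375,  0.00169846,  0.19013027]), array([-0.01005293, -0.00040682,  0.09647761]))
```

View pics/w3.png

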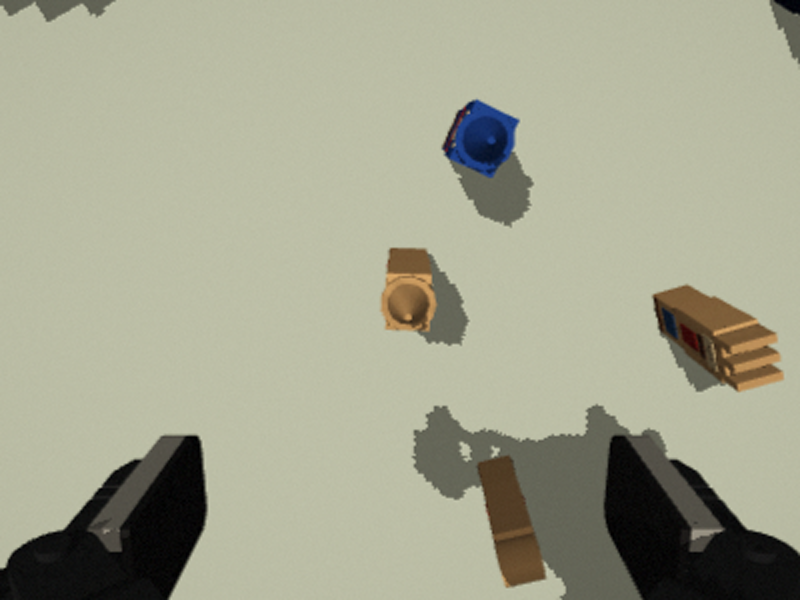

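The wizard's faces are aligned with the fingers: hat centre (409,303), tip (407,318). The monk at (510,520), the king at (715,340) and the blue one at (485,140) are clear of the finger paths.

```bash
python3 - <<'E'
from h import *
import pickle
im,R,t,s=pickle.load(open("w1.pkl","rb"))
P=lambda u,v,z:ray(im["mtx"],R,t,(80+u/2-.25,50+v/2-.25),z)
a,b=P(409,303,.08),P(407,318,.105);print(a,b)
print(P(388,249,0),P(427,249,0))
p=(a+b)/2
print(shift([p[0],p[1],.041],np.radians(-26.5),s), s["joint_pos"])
E
```

```text
[0.44754008 0.27890106 0.08      ] [0.44665605 0.2792572  0.105     ]
[0.44212785 0.2935595  0.        ] [0.4616249  0.28405721 0.        ]
(array([-0.00270574,  0.00209852,  0.19012988]), array([-0.01005293, -0.00040682,  0.09647761])) [-1.00054237  0.28508446  0.51833013  1.58560287 -0.14548539  1.30985218
 -0.91599687]
```

Emit:
{"op": "servo_tool", "data": {
  "plan": [
    {"x": -0.0025,"y": 0.002,"z": 0.03,"wx": 0,"wy": 0,"wz": 0.1},
    {"x": -0.0025,"y": 0.002,"z": 0.065,"wx": 0,"wy": 0,"wz": 0.1},
    {"x": -0.0025,"y": 0.002,"z": 0.1,"wx": 0,"wy": 0,"wz": 0.1},
    {"x": -0.0025,"y": 0.002,"z": 0.135,"wx": 0,"wy": 0,"wz": 0.1},
    {"x": -0.0025,"y": 0.002,"z": 0.16,"wx": 0,"wy": 0,"wz": 0.1},
    {"x": -0.0025,"y": 0.002,"z": 0.18,"wx": 0,"wy": 0,"wz": 0.1},
    {"x": -0.0025,"y": 0.002,"z": 0.188,"wx": 0,"wy": 0,"wz": 0.1},
    {"x": -0.0025,"y": 0.002,"z": 0.188,"wx": 0,"wy": 0,"wz": 0.1},
    {"x": -0.0025,"y": 0.002,"z": 0.188,"wx": 0,"wy": 0,"wz": 0.1}
  ]
}}

```text
t: 3.6
position: [0.4492, 0.2783, 0.0442]
tool_rot: [-2.676, -1.646, -0.003]
contact_force: [-0.6, 0.0, 0.1]
gripper_width: 0.0852
grasp_force: 0.0
```

Emit:
{"op": "servo_tool", "data": {
  "plan": [
    {"x": 0,"y": 0,"z": 0,"wx": 0,"wy": 0,"wz": 0},
    {"x": 0,"y": 0,"z": 0,"wx": 0,"wy": 0,"wz": 0},
    {"x": 0,"y": 0,"z": 0,"wx": 0,"wy": 0,"wz": 0},
    {"x": 0,"y": 0,"z": 0,"wx": 0,"wy": 0,"wz": 0},
    {"x": 0,"y": 0,"z": 0,"wx": 0,"wy": 0,"wz": 0},
    {"x": 0,"y": 0,"z": 0,"wx": 0,"wy": 0,"wz": 0},
    {"x": 0,"y": 0,"z": 0,"wx": 0,"wy": 0,"wz": 0},
    {"x": 0,"y": 0,"z": 0,"wx": 0,"wy": 0,"wz": 0}
  ],
  "gripper": 0,
  "newtons": 80
}}

```text
t: 4.4
position: [0.4484, 0.2777, 0.0432]
tool_rot: [2.677, 1.645, -0.0]
contact_force: [1.0, -0.6, -0.2]
gripper_width: 0.0193
grasp_force: 81.2
```

Emit:
{"op": "servo_tool", "data": {
  "plan": [
    {"x": 0,"y": 0,"z": -0.02,"wx": 0,"wy": 0,"wz": 0},
    {"x": 0,"y": 0,"z": -0.06,"wx": 0,"wy": 0,"wz": 0},
    {"x": 0,"y": 0,"z": -0.1,"wx": 0,"wy": 0,"wz": 0},
    {"x": 0,"y": 0,"z": -0.14,"wx": 0,"wy": 0,"wz": 0},
    {"x": 0,"y": 0,"z": -0.18,"wx": 0,"wy": 0,"wz": 0},
    {"x": 0,"y": 0,"z": -0.197,"wx": 0,"wy": 0,"wz": 0},
    {"x": 0,"y": 0,"z": -0.197,"wx": 0,"wy": 0,"wz": 0}
  ]
}}

```text
t: 5.1
position: [0.4504, 0.2786, 0.2435]
tool_rot: [-2.676, -1.644, -0.011]
contact_force: [0.4, -1.1, -1.2]
gripper_width: 0.0195
grasp_force: 81.3
```

```bash
python3 - <<'E'
from h import *
s=ctrl.get_state();print(s["position"],s["gripper_width"],s["grasp_force"]);print(shift([.535,-.245,.24],np.radians(7.5),s))
E
```

```text
[0.45039295 0.27856646 0.24351489] 0.01947582442639694 81.26803692430258
(array([-0.42886949,  0.31202637,  0.00174827]), array([ 0.05724848, -0.0605005 , -6.87202428]))
```

Emit:
{"op": "servo_tool", "data": {
  "plan": [
    {"x": -0.036,"y": 0.026,"z": 0,"wx": 0,"wy": 0,"wz": -0.5},
    {"x": -0.072,"y": 0.052,"z": 0,"wx": 0,"wy": 0,"wz": -1.1},
    {"x": -0.108,"y": 0.078,"z": 0,"wx": 0,"wy": 0,"wz": -1.7},
    {"x": -0.144,"y": 0.104,"z": 0,"wx": 0,"wy": 0,"wz": -2.3},
    {"x": -0.18,"y": 0.13,"z": 0,"wx": 0,"wy": 0,"wz": -2.9},
    {"x": -0.215,"y": 0.156,"z": 0,"wx": 0,"wy": 0,"wz": -3.5},
    {"x": -0.25,"y": 0.182,"z": 0,"wx": 0,"wy": 0,"wz": -4.1},
    {"x": -0.286,"y": 0.208,"z": 0,"wx": 0,"wy": 0,"wz": -4.6},
    {"x": -0.322,"y": 0.234,"z": 0,"wx": 0,"wy": 0,"wz": -5.2},
    {"x": -0.358,"y": 0.26,"z": 0,"wx": 0,"wy": 0,"wz": -5.8}
  ]
}}

```text
t: 6.1
position: [0.5178, -0.1602, 0.2382]
tool_rot: [-2.175, -2.263, 0.002]
contact_force: [1.1, 0.6, 1.3]
gripper_width: 0.0193
grasp_force: 81.2
```

Emit:
{"op": "servo_tool", "data": {
  "plan": [
    {"x": -0.041,"y": 0.014,"z": 0,"wx": 0,"wy": 0,"wz": -0.5},
    {"x": -0.083,"y": 0.028,"z": 0,"wx": 0,"wy": 0,"wz": -1.1},
    {"x": -0.083,"y": 0.028,"z": 0,"wx": 0,"wy": 0,"wz": -1.1},
    {"x": -0.083,"y": 0.028,"z": 0,"wx": 0,"wy": 0,"wz": -1.1}
  ]
}}

```text
t: 6.5
position: [0.5483, -0.2423, 0.2377]
tool_rot: [-2.071, -2.357, 0.004]
contact_force: [-0.0, 1.2, -0.1]
gripper_width: 0.0193
grasp_force: 81.5
```

```bash
python3 - <<'E'
from h import *
import pickle
r=wristcam();pickle.dump(r,open("w4.pkl","wb"))
cv2.imwrite("pics/w4.png",cv2.resize(r[0]["image"][:,:,::-1],(800,600),interpolation=cv2.INTER_CUBIC))
s=r[3];print(s["position"]);print(shift([.535,-.245,.24],np.radians(7.5),s))
E
```

```text
[ 0.5483145  -0.24229328  0.23773537]
(array([-0.00096331, -0.01356193, -0.00220834]), array([-0.04871699, -0.0162096 , -0.0175792 ]))
```

View pics/w4.png

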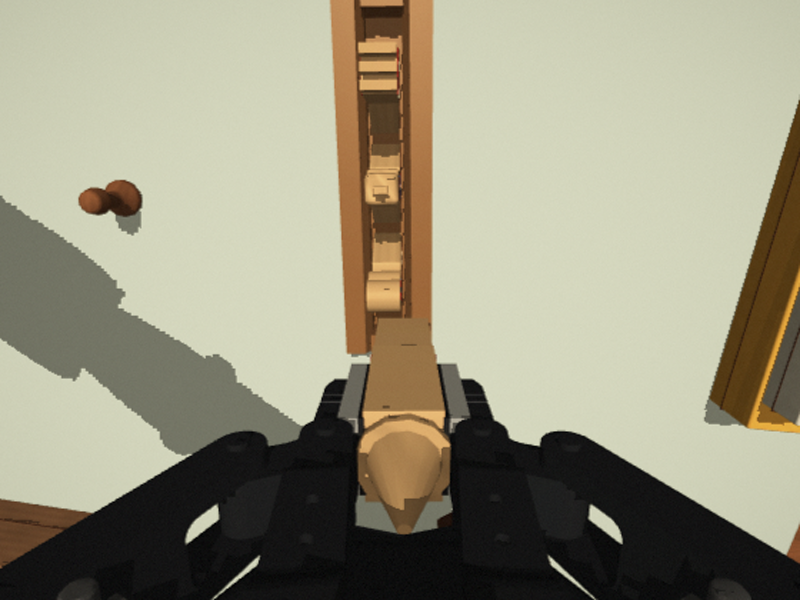

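The wrist view is clear. The wizard is held upright. Tower battlements span rows 41–90 at column 380, the knight's crest is at (381,188) and the tree's top at (384,290). The stand's edges run x≈332→347 on the left and x≈433→432 on the right.

```bash
python3 - <<'E'
from h import *
import pickle
im,R,t,s=pickle.load(open("w4.pkl","rb"))
k=.7
P=lambda u,v,z:ray(im["mtx"],R,t,((u+.5)*k-.5,(v+.5)*k-.5),z)
l=[P(332,0,.035),P(347,354,.035)];r=[P(433,0,.035),P(432,318,.035)]
for e in(l,r):
    v=e[0]-e[1];print(e,np.degrees(np.arctan2(v[1],v[0])))
vl=l[0]-l[1];vr=r[0]-r[1];u=vl/np.linalg.norm(vl)+vr/np.linalg.norm(vr);u/=np.linalg.norm(u);n=np.array([u[1],-u[0],0])
print("dir",np.degrees(np.arctan2(u[1],u[0])))
o=np.array([.5276,-.1858,0]);f=lambda p:(round(p@u-o@u,4),round((p-o)@n,4))
print("edges n",[f(p) for p in l+r])
sl=[P(358,5,.035),P(409,5,.035),P(362,200,.035),P(410,200,.035)];print("slot",[f(p) for p in sl])
print("tower",[f(P(380,v,.1)) for v in(41,81,92)],"knight",f(P(381,188,.105)),f(P(366,205,.095)),f(P(398,205,.095)),"tower lat",f(P(359,45,.1)),f(P(399,45,.1)))
print("tree",f(P(384,290,.102)))
print("wiz bottom edge",[P(a,319,.238-.0432) for a in(377,431)],s["position"])
# plinth gap between tower & knight: visible?
print("u",u)
E
```

```text
[array([ 0.48211223, -0.07876153,  0.035     ]), array([ 0.51485099, -0.31559859,  0.035     ])] 97.87030561294662
[array([ 0.54520781, -0.07059006,  0.035     ]), array([ 0.57516082, -0.27848029,  0.035     ])] 98.19880322127462
dir 98.03455441711063
edges n [(np.float64(0.1123), np.float64(-0.0301)), (np.float64(-0.1267), np.float64(-0.0308)), (np.float64(0.1116), np.float64(0.0335)), (np.float64(-0.0984), np.float64(0.0341))]
slot [(np.float64(0.1094), np.float64(-0.0138)), (np.float64(0.109), np.float64(0.0184)), (np.float64(-0.0113), np.float64(-0.0154)), (np.float64(-0.0116), np.float64(0.0182))]
tower [(np.float64(0.0743), np.float64(0.0025)), (np.float64(0.0551), np.float64(0.0021)), (np.float64(0.0497), np.float64(0.002))] knight (np.float64(-0.0002), np.float64(0.0016)) (np.float64(-0.0102), np.float64(-0.0078)) (np.float64(-0.0104), np.float64(0.0107)) tower lat (np.float64(0.0725), np.float64(-0.0085)) (np.float64(0.0723), np.float64(0.0124))
tree (np.float64(-0.0593), np.float64(0.0019))
wiz bottom edge [array([ 0.53744731, -0.23257494,  0.1948    ]), array([ 0.55901372, -0.22973205,  0.1948    ])] [ 0.5483145  -0.24229328  0.23773537]
u [-0.13977029  0.99018395  0.        ]
```

```bash
python3 - <<'E'
from h import *
s=ctrl.get_state();print(s["position"]);print(shift([.5239,-.155,.165],np.radians(8.0),s))
E
```

```text
[ 0.54899615 -0.2403043   0.23824863]
(array([ 0.087695  , -0.01339   ,  0.07350032]), array([-0.03344593, -0.02781667, -0.08145215]))
```

Emit:
{"op": "servo_tool", "data": {
  "plan": [
    {"x": 0.03,"y": -0.005,"z": 0,"wx": 0,"wy": 0,"wz": -0.1},
    {"x": 0.06,"y": -0.01,"z": 0,"wx": 0,"wy": 0,"wz": -0.1},
    {"x": 0.0885,"y": -0.013,"z": 0,"wx": 0,"wy": 0,"wz": -0.1},
    {"x": 0.0885,"y": -0.013,"z": 0.03,"wx": 0,"wy": 0,"wz": -0.1},
    {"x": 0.0885,"y": -0.013,"z": 0.06,"wx": 0,"wy": 0,"wz": -0.1},
    {"x": 0.0885,"y": -0.013,"z": 0.073,"wx": 0,"wy": 0,"wz": -0.1},
    {"x": 0.0885,"y": -0.013,"z": 0.073,"wx": 0,"wy": 0,"wz": -0.1},
    {"x": 0.0885,"y": -0.013,"z": 0.073,"wx": 0,"wy": 0,"wz": -0.1}
  ]
}}

```text
t: 7.35
position: [0.5256, -0.1547, 0.168]
tool_rot: [2.057, 2.374, 0.001]
contact_force: [-0.9, -1.0, 0.8]
gripper_width: 0.0191
grasp_force: 81.5
```

```bash
python3 - <<'E'
from h import *
s=ctrl.get_state();print(s["position"]);print(shift([.5239,-.155,.165],np.radians(8.0),s))
r=wristcam();t=ctrl.get_image("top");sc=ctrl.get_image("scene")
f=lambda I,x,y,w,h,W,H:cv2.resize(I[y:y+h,x:x+w],(W,H),interpolation=cv2.INTER_CUBIC)
o=np.zeros((600,800,3),np.uint8)
o[:,:400]=f(r[0]["image"],190,60,180,270,400,600)
o[:300,400:]=f(t["image"],330,150,137,103,400,300)
o[300:,400:]=f(sc["image"],185,125,100,75,400,300)
cv2.imwrite("pics/c5.png",o[:,:,::-1])
E
```

```text
[ 0.52560964 -0.15467565  0.16803032]
(array([-7.69395243e-05, -1.74151556e-03,  3.02855506e-03]), array([0.01177113, 0.00263582, 0.03701318]))
```

View pics/c5.png

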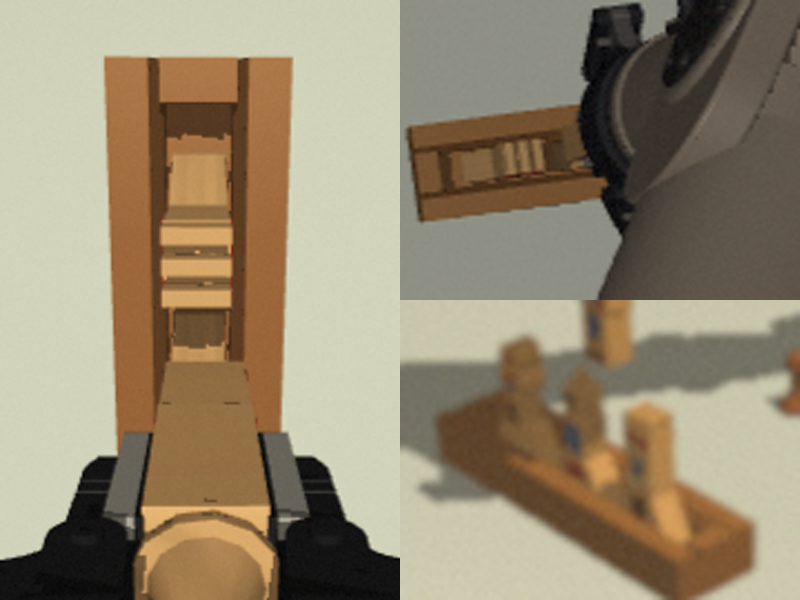

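The wizard's foot (centre column 206 in the wrist crop) sits about 2 mm to the right of the slot centre (column 199). The side view shows it hanging between the tower and the knight. I correct y by −2 mm and lower it.

Emit:
{"op": "servo_tool", "data": {
  "plan": [
    {"x": 0,"y": -0.002,"z": 0.002,"wx": 0,"wy": 0,"wz": 0},
    {"x": 0,"y": -0.002,"z": 0.02,"wx": 0,"wy": 0,"wz": 0},
    {"x": 0,"y": -0.002,"z": 0.04,"wx": 0,"wy": 0,"wz": 0},
    {"x": 0,"y": -0.002,"z": 0.06,"wx": 0,"wy": 0,"wz": 0},
    {"x": 0,"y": -0.002,"z": 0.075,"wx": 0,"wy": 0,"wz": 0},
    {"x": 0,"y": -0.002,"z": 0.083,"wx": 0,"wy": 0,"wz": 0},
    {"x": 0,"y": -0.002,"z": 0.083,"wx": 0,"wy": 0,"wz": 0}
  ]
}}

```text
t: 8.2
position: [0.5224, -0.1552, 0.0835]
tool_rot: [-2.057, -2.372, 0.001]
contact_force: [0.3, 0.5, 0.1]
gripper_width: 0.0194
grasp_force: 81.5
```

Emit:
{"op": "servo_tool", "data": {
  "plan": [
    {"x": 0,"y": 0,"z": 0.002,"wx": 0,"wy": 0,"wz": 0},
    {"x": 0,"y": 0,"z": 0.004,"wx": 0,"wy": 0,"wz": 0},
    {"x": 0,"y": 0,"z": 0.006,"wx": 0,"wy": 0,"wz": 0},
    {"x": 0,"y": 0,"z": 0.008,"wx": 0,"wy": 0,"wz": 0},
    {"x": 0,"y": 0,"z": 0.01,"wx": 0,"wy": 0,"wz": 0},
    {"x": 0,"y": 0,"z": 0.012,"wx": 0,"wy": 0,"wz": 0},
    {"x": 0,"y": 0,"z": 0.014,"wx": 0,"wy": 0,"wz": 0}
  ]
}}

```text
t: 8.9
position: [0.5233, -0.1555, 0.0702]
tool_rot: [2.058, 2.373, -0.0]
contact_force: [0.4, -0.4, 0.4]
gripper_width: 0.0194
grasp_force: 81.5
```

Emit:
{"op": "servo_tool", "data": {
  "plan": [
    {"x": 0,"y": 0,"z": 0.002,"wx": 0,"wy": 0,"wz": 0},
    {"x": 0,"y": 0,"z": 0.003,"wx": 0,"wy": 0,"wz": 0},
    {"x": 0,"y": 0,"z": 0.005,"wx": 0,"wy": 0,"wz": 0},
    {"x": 0,"y": 0,"z": 0.006,"wx": 0,"wy": 0,"wz": 0},
    {"x": 0,"y": 0,"z": 0.008,"wx": 0,"wy": 0,"wz": 0},
    {"x": 0,"y": 0,"z": 0.008,"wx": 0,"wy": 0,"wz": 0}
  ]
}}

```text
t: 9.5
position: [0.5229, -0.1553, 0.062]
tool_rot: [-2.058, -2.373, 0.0]
contact_force: [0.1, 1.0, -0.3]
gripper_width: 0.0195
grasp_force: 81.5
```

```bash
python3 - <<'E'
from h import *
s=ctrl.get_state();print(s["position"],s["contact_force"],s["torque"])
r=wristcam();sc=ctrl.get_image("scene")
f=lambda I,x,y,w,h,W,H:cv2.resize(I[y:y+h,x:x+w],(W,H),interpolation=cv2.INTER_CUBIC)
o=np.zeros((600,800,3),np.uint8)
o[:,:400]=f(r[0]["image"],190,60,180,270,400,600)
o[:400,400:]=f(sc["image"],185,100,100,100,400,400)
cv2.imwrite("pics/c6.png",o[:,:,::-1])
E
```

```text
[ 0.52294156 -0.15526151  0.06196615] [ 0.0892948   0.98661124 -0.32329941] [ 0.01650251 -0.03453205 -0.04759152]
```

View pics/c6.png

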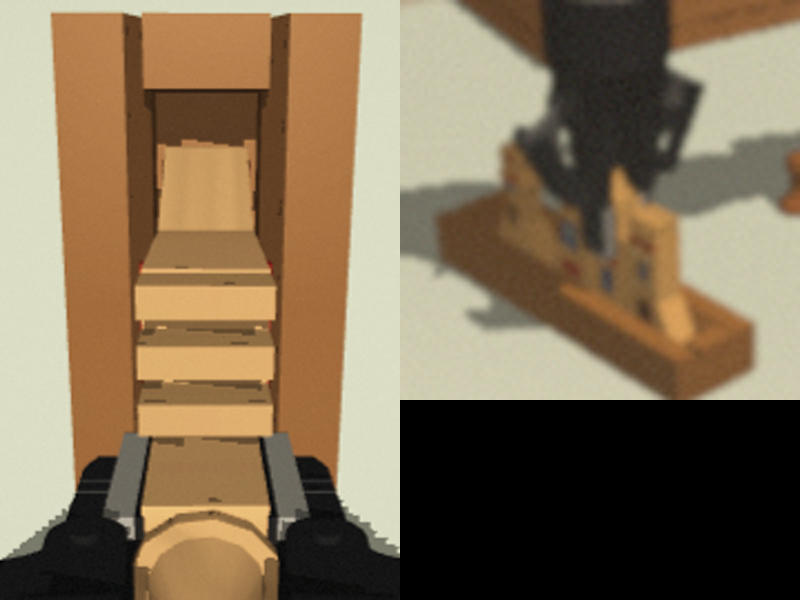

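It is going in centred, and the tower is still upright with room behind it (the gap to the end block is at rows 90–145). I continue to the floor.

Emit:
{"op": "servo_tool", "data": {
  "plan": [
    {"x": 0,"y": 0,"z": 0.002,"wx": 0,"wy": 0,"wz": 0},
    {"x": 0,"y": 0,"z": 0.003,"wx": 0,"wy": 0,"wz": 0},
    {"x": 0,"y": 0,"z": 0.005,"wx": 0,"wy": 0,"wz": 0},
    {"x": 0,"y": 0,"z": 0.006,"wx": 0,"wy": 0,"wz": 0},
    {"x": 0,"y": 0,"z": 0.007,"wx": 0,"wy": 0,"wz": 0},
    {"x": 0,"y": 0,"z": 0.007,"wx": 0,"wy": 0,"wz": 0}
  ]
}}

```text
t: 10.2
position: [0.5229, -0.1553, 0.055]
tool_rot: [-2.058, -2.373, 0.001]
contact_force: [0.4, 0.3, -0.0]
gripper_width: 0.0193
grasp_force: 81.5
```

Emit:
{"op": "servo_tool", "data": {
  "plan": [
    {"x": 0,"y": 0,"z": 0.001,"wx": 0,"wy": 0,"wz": 0},
    {"x": 0,"y": 0,"z": 0.0015,"wx": 0,"wy": 0,"wz": 0},
    {"x": 0,"y": 0,"z": 0.0015,"wx": 0,"wy": 0,"wz": 0}
  ]
}}

```text
t: 10.5
position: [0.5231, -0.1553, 0.0537]
tool_rot: [-2.058, -2.373, 0.0]
contact_force: [1.3, -0.7, -0.9]
gripper_width: 0.0192
grasp_force: 81.5
```

Not yet on the floor by force, so I step down further until contact shows.

Emit:
{"op": "servo_tool", "data": {
  "plan": [
    {"x": 0,"y": 0,"z": 0.0005,"wx": 0,"wy": 0,"wz": 0},
    {"x": 0,"y": 0,"z": 0.001,"wx": 0,"wy": 0,"wz": 0},
    {"x": 0,"y": 0,"z": 0.001,"wx": 0,"wy": 0,"wz": 0}
  ]
}}

```text
t: 10.8
position: [0.5232, -0.1553, 0.0531]
tool_rot: [2.058, 2.374, 0.0]
contact_force: [-1.1, 0.8, 2.4]
gripper_width: 0.0195
grasp_force: 81.8
```

Emit:
{"op": "servo_tool", "data": {
  "plan": [
    {"x": 0,"y": 0,"z": 0.0005,"wx": 0,"wy": 0,"wz": 0},
    {"x": 0,"y": 0,"z": 0.001,"wx": 0,"wy": 0,"wz": 0},
    {"x": 0,"y": 0,"z": 0.001,"wx": 0,"wy": 0,"wz": 0}
  ]
}}

```text
t: 11.1
position: [0.5232, -0.1553, 0.053]
tool_rot: [-2.058, -2.373, -0.001]
contact_force: [-3.0, 1.6, 9.7]
gripper_width: 0.0194
grasp_force: 82.5
```

Floor contact: force up to 9.7 N at the predicted height of 0.053. Now I relieve the force, release and back away.

Emit:
{"op": "servo_tool", "data": {
  "plan": [
    {"x": 0,"y": 0,"z": -0.001,"wx": 0,"wy": 0,"wz": 0},
    {"x": 0,"y": 0,"z": -0.001,"wx": 0,"wy": 0,"wz": 0}
  ]
}}

```text
t: 11.3
position: [0.5234, -0.1553, 0.0531]
tool_rot: [2.058, 2.373, 0.001]
contact_force: [-0.6, 1.1, 3.1]
gripper_width: 0.0195
grasp_force: 82.0
```

Emit:
{"op": "servo_tool", "data": {
  "plan": [
    {"x": 0,"y": 0,"z": 0,"wx": 0,"wy": 0,"wz": 0},
    {"x": 0,"y": 0,"z": 0,"wx": 0,"wy": 0,"wz": 0},
    {"x": 0,"y": 0,"z": 0,"wx": 0,"wy": 0,"wz": 0},
    {"x": 0,"y": 0,"z": 0,"wx": 0,"wy": 0,"wz": 0},
    {"x": 0,"y": 0,"z": 0,"wx": 0,"wy": 0,"wz": 0},
    {"x": 0,"y": 0,"z": 0,"wx": 0,"wy": 0,"wz": 0},
    {"x": 0,"y": 0,"z": 0,"wx": 0,"wy": 0,"wz": 0},
    {"x": 0,"y": 0,"z": 0,"wx": 0,"wy": 0,"wz": 0}
  ],
  "gripper": 0.8
}}

```text
t: 12.1
position: [0.5231, -0.1553, 0.0528]
tool_rot: [2.058, 2.374, 0.0]
contact_force: [-0.4, -0.0, -0.6]
gripper_width: 0.0681
grasp_force: 0.0
```

Emit:
{"op": "servo_tool", "data": {
  "plan": [
    {"x": 0,"y": 0,"z": -0.01,"wx": 0,"wy": 0,"wz": 0},
    {"x": 0,"y": 0,"z": -0.03,"wx": 0,"wy": 0,"wz": 0},
    {"x": 0,"y": 0,"z": -0.05,"wx": 0,"wy": 0,"wz": 0},
    {"x": 0,"y": 0,"z": -0.08,"wx": 0,"wy": 0,"wz": 0},
    {"x": 0,"y": 0,"z": -0.11,"wx": 0,"wy": 0,"wz": 0},
    {"x": 0,"y": 0,"z": -0.14,"wx": 0,"wy": 0,"wz": 0},
    {"x": -0.04,"y": 0,"z": -0.17,"wx": 0,"wy": 0,"wz": 0},
    {"x": -0.08,"y": 0,"z": -0.19,"wx": 0,"wy": 0,"wz": 0},
    {"x": -0.08,"y": 0,"z": -0.19,"wx": 0,"wy": 0,"wz": 0},
    {"x": -0.08,"y": 0,"z": -0.19,"wx": 0,"wy": 0,"wz": 0}
  ]
}}

```text
t: 13.1
position: [0.5342, -0.2363, 0.244]
tool_rot: [2.061, 2.369, 0.0]
contact_force: [0.0, 0.9, 0.6]
gripper_width: 0.0683
grasp_force: 0.0
```

```bash
python3 - <<'E'
from h import *
r=wristcam();sc=ctrl.get_image("scene")
f=lambda I,x,y,w,h,W,H:cv2.resize(I[y:y+h,x:x+w],(W,H),interpolation=cv2.INTER_CUBIC)
o=np.zeros((600,800,3),np.uint8)
o[:,:400]=f(r[0]["image"],180,0,220,330,400,600)
o[:400,400:]=f(sc["image"],185,100,100,100,400,400)
cv2.imwrite("pics/c7.png",o[:,:,::-1])
E
```

```text
(no output)
```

View pics/c7.png

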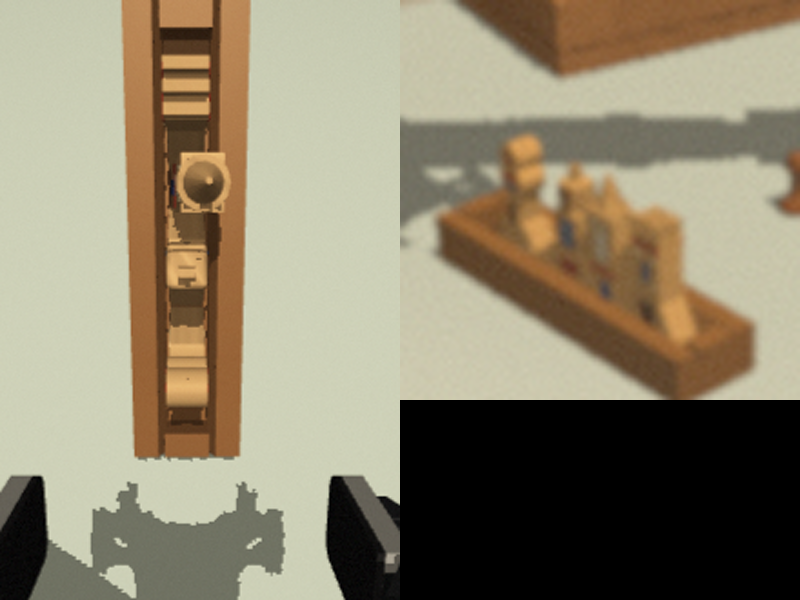

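The wizard is down in the slot between the tower and the knight, and all three neighbours are upright. It leans slightly: hat tip (208,181) and body top centre (204,183), against slot centre column 186. I check the lean and whether it is still moving, numerically.

Emit:
{"op": "servo_tool", "data": {
  "plan": [
    {"x": 0,"y": 0,"z": 0,"wx": 0,"wy": 0,"wz": 0},
    {"x": 0,"y": 0,"z": 0,"wx": 0,"wy": 0,"wz": 0},
    {"x": 0,"y": 0,"z": 0,"wx": 0,"wy": 0,"wz": 0},
    {"x": 0,"y": 0,"z": 0,"wx": 0,"wy": 0,"wz": 0},
    {"x": 0,"y": 0,"z": 0,"wx": 0,"wy": 0,"wz": 0}
  ]
}}

```text
t: 13.7
position: [0.5345, -0.2343, 0.2427]
tool_rot: [-2.058, -2.374, -0.0]
contact_force: [-0.7, 0.5, -1.0]
gripper_width: 0.0682
grasp_force: 0.0
```

```bash
python3 - <<'E'
from h import *
im,R,t,s=wristcam();k=220/400
I=im["image"];new=cv2.resize(I[0:330,180:400],(400,600),interpolation=cv2.INTER_CUBIC)[:,:,::-1]
old=cv2.imread("pics/c7.png")[:,:400]
for nm,(y0,y1,x0,x1) in dict(stand=(0,60,120,250),wiz=(145,215,172,235)).items():
    a,b=[cv2.cvtColor(np.ascontiguousarray(q[y0:y1,x0:x1]),cv2.COLOR_BGR2GRAY).astype(np.float32) for q in(old,new)]
    print(nm,cv2.phaseCorrelate(a,b))
P=lambda u,v,z:ray(im["mtx"],R,t,(180+(u+.5)*k-.5,(v+.5)*k-.5),z)
a=np.radians(98.03);U=np.array([np.cos(a),np.sin(a)]);n=np.array([U[1],-U[0]])
f=lambda *q:(P(*q)[:2]-[.5276,-.1858])@np.c_[U,n]*1000
for nm,q in dict(tip=(208,181,.115),circ=(204,183,.09),bl=(180,212,.09),br=(226,212,.09),tl=(180,153,.09),tr=(222,153,.09),edgeL=(129,200,.035),edgeR=(246,200,.035),knL=(166,250,.1),knR=(207,250,.1),knight=(186,268,.1),towf=(186,56,.1),town=(186,97,.1),twL=(162,62,.1),twR=(210,62,.1),tree=(187,390,.1)).items():print(nm,f(*q).round(1))
E
```

```text
stand ((1.9503951676272067, 0.32884303836397066), 0.16201170650529273)
wiz ((-0.8955113019819478, -1.7034774173552805), 0.16307028548585045)
tip [33.3 10.2]
circ [33.5  9.2]
bl [20.7 -1.7]
br [20.8 19.5]
tl [46.3 -1.7]
tr [46.4 17.2]
edgeL [ 26.8 -30. ]
edgeR [26.9 33.7]
knL [ 4.2 -8. ]
knR [ 4.2 10.6]
knight [-3.8  1.1]
towf [83.5  0.9]
town [67.8  0.9]
twL [81.2 -9.1]
twR [81.3 11. ]
tree [-61.9   1.8]
```

The lean is about 5–6°, inside tolerance, but I would rather set it upright. I'll regrasp centred, press to confirm it is home, then release softly from low grip force in small steps.

```bash
python3 - <<'E'
from h import *
for i in range(3):
    s=ctrl.get_state();print(s["position"],shift([.5232,-.1553,.055],np.radians(8.1),s));ctrl.get_image("top")
E
```

```text
[ 0.53449219 -0.23439902  0.24278828] (array([7.98975057e-02, 4.06645097e-05, 1.87789757e-01]), array([-8.46293470e-05, -2.12191497e-04,  1.05649430e-02]))
[ 0.53448919 -0.23444472  0.24279806] (array([7.99435472e-02, 3.64079191e-05, 1.87799016e-01]), array([ 0.00029443, -0.00013733,  0.00948988]))
[ 0.5344449  -0.23452116  0.24277972] (array([8.00150921e-02, 9.57070673e-05, 1.87779762e-01]), array([-5.80632498e-04, -6.76496445e-06,  8.09888942e-03]))
```

Emit:
{"op": "servo_tool", "data": {
  "plan": [
    {"x": 0.04,"y": 0,"z": 0,"wx": 0,"wy": 0,"wz": 0},
    {"x": 0.08,"y": 0,"z": 0,"wx": 0,"wy": 0,"wz": 0},
    {"x": 0.08,"y": 0,"z": 0.03,"wx": 0,"wy": 0,"wz": 0},
    {"x": 0.08,"y": 0,"z": 0.06,"wx": 0,"wy": 0,"wz": 0},
    {"x": 0.08,"y": 0,"z": 0.09,"wx": 0,"wy": 0,"wz": 0},
    {"x": 0.08,"y": 0,"z": 0.12,"wx": 0,"wy": 0,"wz": 0},
    {"x": 0.08,"y": 0,"z": 0.15,"wx": 0,"wy": 0,"wz": 0},
    {"x": 0.08,"y": 0,"z": 0.175,"wx": 0,"wy": 0,"wz": 0},
    {"x": 0.08,"y": 0,"z": 0.187,"wx": 0,"wy": 0,"wz": 0},
    {"x": 0.08,"y": 0,"z": 0.187,"wx": 0,"wy": 0,"wz": 0}
  ]
}}

```text
t: 14.9
position: [0.5219, -0.1549, 0.0543]
tool_rot: [-2.056, -2.371, 0.003]
contact_force: [-0.1, -0.1, 0.7]
gripper_width: 0.0682
grasp_force: 0.0
```

Emit:
{"op": "servo_tool", "data": {
  "plan": [
    {"x": 0,"y": 0,"z": 0,"wx": 0,"wy": 0,"wz": 0},
    {"x": 0,"y": 0,"z": 0,"wx": 0,"wy": 0,"wz": 0},
    {"x": 0,"y": 0,"z": 0,"wx": 0,"wy": 0,"wz": 0},
    {"x": 0,"y": 0,"z": 0,"wx": 0,"wy": 0,"wz": 0},
    {"x": 0,"y": 0,"z": 0,"wx": 0,"wy": 0,"wz": 0},
    {"x": 0,"y": 0,"z": 0,"wx": 0,"wy": 0,"wz": 0},
    {"x": 0,"y": 0,"z": 0,"wx": 0,"wy": 0,"wz": 0},
    {"x": 0,"y": 0,"z": 0,"wx": 0,"wy": 0,"wz": 0}
  ],
  "gripper": 0,
  "newtons": 40
}}

```text
t: 15.7
position: [0.5242, -0.1558, 0.0572]
tool_rot: [2.057, 2.372, 0.002]
contact_force: [-0.8, 0.5, 6.3]
gripper_width: 0.0219
grasp_force: 38.8
```

Emit:
{"op": "servo_tool", "data": {
  "plan": [
    {"x": 0,"y": 0,"z": 0.0005,"wx": 0,"wy": 0,"wz": 0},
    {"x": 0,"y": 0,"z": 0.001,"wx": 0,"wy": 0,"wz": 0},
    {"x": 0,"y": 0,"z": 0.001,"wx": 0,"wy": 0,"wz": 0}
  ]
}}

```text
t: 16.0
position: [0.5248, -0.1562, 0.0571]
tool_rot: [2.056, 2.371, 0.003]
contact_force: [-1.8, 0.2, 11.7]
gripper_width: 0.022
grasp_force: 38.9
```

Emit:
{"op": "servo_tool", "data": {
  "plan": [
    {"x": 0,"y": 0,"z": -0.002,"wx": 0,"wy": 0,"wz": 0},
    {"x": 0,"y": 0,"z": -0.003,"wx": 0,"wy": 0,"wz": 0},
    {"x": 0,"y": 0,"z": -0.003,"wx": 0,"wy": 0,"wz": 0},
    {"x": 0,"y": 0,"z": -0.003,"wx": 0,"wy": 0,"wz": 0}
  ],
  "gripper": 0,
  "newtons": 90
}}

```text
t: 16.4
position: [0.5229, -0.1552, 0.0576]
tool_rot: [-2.058, -2.373, 0.0]
contact_force: [0.2, -0.3, -0.0]
gripper_width: 0.0202
grasp_force: 87.6
```

```bash
python3 - <<'E'
from h import *
s=ctrl.get_state();print(s["position"],s["contact_force"],s["torque"],s["gripper_width"])
im,R,t,s=wristcam();I=im["image"].copy()
g=cv2.cvtColor(I,cv2.COLOR_RGB2HSV)
for v in (235,245,255,265,275,285,300):
    print(v,''.join('#' if (7<h<22 and sa>60 and vv>60) else '.' for h,sa,vv in g[v,230:335]))
E
```

```text
[ 0.52289842 -0.15517054  0.05755008] [ 0.21487266 -0.29964661 -0.00118769] [-0.0524083   0.03249383 -0.01444622] 0.020166865026292037
235 #########################################################################################################
245 #########################################################################################################
255 ################............################################################..............###############
265 #############.............####################################################...............############
275 .........................#######################################################.........................
285 ........................#########################################################........................
300 ........................#########################################################........................
```

Gripped upright again: width 20.2 mm, hat centred on column 282. Now I press down until the floor is felt.

Emit:
{"op": "servo_tool", "data": {
  "plan": [
    {"x": 0,"y": 0,"z": 0.001,"wx": 0,"wy": 0,"wz": 0},
    {"x": 0,"y": 0,"z": 0.002,"wx": 0,"wy": 0,"wz": 0},
    {"x": 0,"y": 0,"z": 0.002,"wx": 0,"wy": 0,"wz": 0}
  ]
}}

```text
t: 16.75
position: [0.5231, -0.1557, 0.0574]
tool_rot: [-2.058, -2.373, -0.001]
contact_force: [-2.5, 0.3, 10.9]
gripper_width: 0.0201
grasp_force: 89.0
```

Emit:
{"op": "servo_tool", "data": {
  "plan": [
    {"x": 0,"y": 0,"z": 0.0005,"wx": 0,"wy": 0,"wz": 0},
    {"x": 0,"y": 0,"z": 0.001,"wx": 0,"wy": 0,"wz": 0},
    {"x": 0,"y": 0,"z": 0.001,"wx": 0,"wy": 0,"wz": 0}
  ]
}}

```text
t: 17.05
position: [0.5232, -0.156, 0.0573]
tool_rot: [2.059, 2.373, 0.001]
contact_force: [-5.0, 1.4, 16.0]
gripper_width: 0.0197
grasp_force: 90.0
```

Stiff stop. I check numerically how far the wizard sits below the gripper, which tells whether it is on the floor.

```bash
python3 - <<'E'
from h import *
im,R,t,s=wristcam()
new=cv2.resize(im["image"][60:330,190:370],(400,600),interpolation=cv2.INTER_CUBIC)[:,:,::-1]
old=cv2.imread("pics/c6.png")[:,:400]
for nm,q in(("old",old),("new",new)):
    g=cv2.cvtColor(np.ascontiguousarray(q),cv2.COLOR_BGR2GRAY).astype(int)
    print(nm,[int(g[r,165:185].mean()) for r in range(440,548,4)])
    a=g[:,160:250].mean(1);d=np.diff(cv2.GaussianBlur(a[:,None],(1,5),0)[:,0]);i=[r for r in range(430,560) if abs(d[r])>3];print(i)
    b=g[560,:];print("row560 edges",[c for c in range(100,310) if abs(b[c+1]-b[c-1])>35])
print(s["position"],s["contact_force"])
cv2.imwrite("pics/new.png",new)
a=np.radians(98.03)
E
```

```text
old [81, 96, 127, 125, 124, 124, 123, 123, 123, 124, 125, 124, 125, 125, 124, 125, 126, 204, 189, 146, 103, 133, 163, 172, 171, 169, 156]
[433, 434, 435, 436, 437, 438, 440, 441, 442, 443, 444, 502, 503, 504, 505, 506, 507, 509, 510, 511, 512, 513, 514, 515, 516, 517, 520, 521, 522, 523, 524, 525, 526, 527, 528, 537, 538]
row560 edges [134, 135, 136, 137, 138, 263, 264, 265, 277, 278, 279]
new [126, 127, 126, 127, 128, 126, 126, 126, 127, 127, 126, 126, 144, 200, 183, 141, 117, 146, 163, 174, 173, 166, 157, 147, 139, 140, 139]
[430, 431, 432, 433, 434, 435, 436, 486, 487, 488, 489, 490, 492, 493, 494, 495, 496, 497, 498, 499, 502, 503, 504, 505, 506, 507, 508, 509, 510, 511, 519, 520, 521]
row560 edges [142, 143, 144, 145, 148, 261, 264, 265, 268, 269]
[ 0.52315842 -0.15597272  0.05728719] [-4.96432387  1.3757584  15.96387685]
```

The wizard's top edge is about 5 mm lower against the gripper than in the earlier view, so its underside is at about 9–10 mm: home on the floor. Now the soft release.

Emit:
{"op": "servo_tool", "data": {
  "plan": [
    {"x": 0,"y": 0,"z": -0.0015,"wx": 0,"wy": 0,"wz": 0},
    {"x": 0,"y": 0,"z": -0.0025,"wx": 0,"wy": 0,"wz": 0},
    {"x": 0,"y": 0,"z": -0.0025,"wx": 0,"wy": 0,"wz": 0},
    {"x": 0,"y": 0,"z": -0.0025,"wx": 0,"wy": 0,"wz": 0}
  ],
  "newtons": 20,
  "gripper": 0
}}

```text
t: 17.5
position: [0.5233, -0.1554, 0.0575]
tool_rot: [2.058, 2.373, 0.0]
contact_force: [-0.2, -0.3, 4.8]
gripper_width: 0.02
grasp_force: 88.1
```

Emit:
{"op": "servo_tool", "data": {
  "plan": [
    {"x": 0,"y": 0,"z": 0,"wx": 0,"wy": 0,"wz": 0},
    {"x": 0,"y": 0,"z": 0,"wx": 0,"wy": 0,"wz": 0},
    {"x": 0,"y": 0,"z": 0,"wx": 0,"wy": 0,"wz": 0},
    {"x": 0,"y": 0,"z": 0,"wx": 0,"wy": 0,"wz": 0},
    {"x": 0,"y": 0,"z": 0,"wx": 0,"wy": 0,"wz": 0}
  ],
  "gripper": 0.27
}}

```text
t: 18.0
position: [0.5232, -0.1552, 0.0571]
tool_rot: [-2.058, -2.374, -0.0]
contact_force: [-0.7, 0.4, 1.0]
gripper_width: 0.023
grasp_force: 21.0
```

```bash
python3 - <<'E'
from h import *
im,R,t,s=wristcam();g=cv2.cvtColor(im["image"],cv2.COLOR_RGB2HSV)
print(s["position"],s["contact_force"],s["gripper_width"])
for v in (250,260,270,280,290,300,310):
    print(v,''.join('#' if (7<h<22 and sa>60 and vv>60) else '.' for h,sa,vv in g[v,230:335]))
E
```

```text
[ 0.5231628  -0.15515758  0.0571124 ] [-0.65997602  0.44982706  0.96556619] 0.023002823820318763
250 #########################################################################################################
260 ###########................###################################################.................##########
270 ..........................#####################################################..........................
280 ........................#########################################################........................
290 .......................##########################################################........................
300 ......................##############################################################.....................
310 ....................#################################################################....................
```

Emit:
{"op": "servo_tool", "data": {
  "plan": [
    {"x": 0,"y": 0,"z": 0,"wx": 0,"wy": 0,"wz": 0},
    {"x": 0,"y": 0,"z": 0,"wx": 0,"wy": 0,"wz": 0},
    {"x": 0,"y": 0,"z": 0,"wx": 0,"wy": 0,"wz": 0},
    {"x": 0,"y": 0,"z": 0,"wx": 0,"wy": 0,"wz": 0}
  ],
  "gripper": 0.32
}}

```text
t: 18.45
position: [0.523, -0.1552, 0.0571]
tool_rot: [-2.058, -2.373, 0.0]
contact_force: [0.5, -0.1, 1.0]
gripper_width: 0.0276
grasp_force: 0.0
```

```bash
cat > tip.py <<'E'
from h import *
im,R,t,s=wristcam();g=cv2.cvtColor(im["image"],cv2.COLOR_RGB2HSV)
print(s["position"],s["contact_force"],s["gripper_width"],s["grasp_force"])
for v in range(240,350,10):
    m=[c for c in range(235,335) if 7<g[v,c,0]<22 and g[v,c,1]>60 and g[v,c,2]>60];print(v,m[0] if m else None,m[-1] if m else None,np.mean(m) if m else None)
E
python3 tip.py
```

```text
[ 0.52297805 -0.1552272   0.05714113] [ 0.54418064 -0.12939346  0.97299029] 0.027594339348374575 0.0
240 235 334 284.5
250 235 334 284.5
260 235 334 285.12307692307695
270 253 311 282.0
280 251 311 281.0
290 251 310 280.5
300 250 311 280.5
310 246 313 279.5
320 246 315 280.5
330 248 317 282.5
340 247 318 282.5
```

Emit:
{"op": "servo_tool", "data": {
  "plan": [
    {"x": 0,"y": 0,"z": 0,"wx": 0,"wy": 0,"wz": 0},
    {"x": 0,"y": 0,"z": 0,"wx": 0,"wy": 0,"wz": 0},
    {"x": 0,"y": 0,"z": 0,"wx": 0,"wy": 0,"wz": 0},
    {"x": 0,"y": 0,"z": 0,"wx": 0,"wy": 0,"wz": 0},
    {"x": 0,"y": 0,"z": 0,"wx": 0,"wy": 0,"wz": 0}
  ],
  "gripper": 0.6
}}

```text
t: 19.0
position: [0.5232, -0.1553, 0.0573]
tool_rot: [-2.058, -2.374, -0.0]
contact_force: [-0.0, -0.1, -0.0]
gripper_width: 0.0511
grasp_force: 0.0
```

```bash
python3 tip.py
```

```text
[ 0.52315561 -0.15530003  0.05730974] [-0.01112725 -0.07199437 -0.03285362] 0.051063412029860505 0.0
240 235 334 284.5
250 235 334 284.5
260 235 334 284.5
270 235 334 284.5
280 235 334 284.5
290 235 334 284.5
300 235 334 284.5
310 235 334 284.5
320 235 334 284.5
330 235 334 284.5
340 235 334 284.5
```

Emit:
{"op": "servo_tool", "data": {
  "plan": [
    {"x": 0,"y": 0,"z": -0.01,"wx": 0,"wy": 0,"wz": 0},
    {"x": 0,"y": 0,"z": -0.03,"wx": 0,"wy": 0,"wz": 0},
    {"x": 0,"y": 0,"z": -0.05,"wx": 0,"wy": 0,"wz": 0},
    {"x": 0,"y": 0,"z": -0.08,"wx": 0,"wy": 0,"wz": 0},
    {"x": 0,"y": 0,"z": -0.11,"wx": 0,"wy": 0,"wz": 0},
    {"x": 0,"y": 0,"z": -0.14,"wx": 0,"wy": 0,"wz": 0},
    {"x": -0.04,"y": 0,"z": -0.17,"wx": 0,"wy": 0,"wz": 0},
    {"x": -0.08,"y": 0,"z": -0.186,"wx": 0,"wy": 0,"wz": 0},
    {"x": -0.08,"y": 0,"z": -0.186,"wx": 0,"wy": 0,"wz": 0},
    {"x": -0.08,"y": 0,"z": -0.186,"wx": 0,"wy": 0,"wz": 0}
  ]
}}

```text
t: 20.05
position: [0.5341, -0.2363, 0.2444]
tool_rot: [2.061, 2.369, 0.0]
contact_force: [0.1, 0.2, -0.0]
gripper_width: 0.0512
grasp_force: 0.0
```

Emit:
{"op": "servo_tool", "data": {
  "plan": [
    {"x": 0,"y": 0,"z": 0,"wx": 0,"wy": 0,"wz": 0},
    {"x": 0,"y": 0,"z": 0,"wx": 0,"wy": 0,"wz": 0},
    {"x": 0,"y": 0,"z": 0,"wx": 0,"wy": 0,"wz": 0}
  ]
}}

```text
t: 20.35
position: [0.5346, -0.2329, 0.2427]
tool_rot: [-2.054, -2.375, -0.0]
contact_force: [0.7, 0.7, 0.9]
gripper_width: 0.0509
grasp_force: 0.0
```

```bash
python3 - <<'E'
from h import *
im,R,t,s=wristcam()
new=cv2.resize(im["image"][0:330,180:400],(400,600),interpolation=cv2.INTER_CUBIC)[:,:,::-1].copy()
cv2.imwrite("pics/n8.png",new);old=cv2.imread("pics/c7.png")[:,:400].copy()
print(s["position"])
for nm,(y0,y1,x0,x1) in dict(hat=(148,216,176,232),hatcore=(158,208,182,228),knight=(244,292,160,212),tower=(50,118,158,214),tree=(340,410,160,214),end=(425,470,130,245)).items():
    r=cv2.matchTemplate(new,old[y0:y1,x0:x1],cv2.TM_CCOEFF_NORMED);_,m,_,p=cv2.minMaxLoc(r);print(nm,round(m,2),p[0]-x0,p[1]-y0)
g=cv2.cvtColor(new,cv2.COLOR_BGR2GRAY)
for y in(160,185,205):print(''.join("%4d"%v for v in g[y,120:256:4]))
print(''.join("%4d"%v for v in cv2.cvtColor(old,cv2.COLOR_BGR2GRAY)[185,120:256:4]))
E
```

```text
[ 0.53455333 -0.23287156  0.24272618]
hat 0.86 -20 7
hatcore 0.92 -20 7
knight 0.97 -1 8
tower 0.98 0 7
tree 0.99 -1 8
end 0.99 -1 7
 210 203 130 135 134 135 135 136 124  65  78 177 177 179 179 178 175 176 179 177 178 179  56  68  69 130 135 137 134 135 135 133 204 209
 212 207 128 130 131 132 131 132 130  77 168 131 100 111 114 142 176 114 106 103 101 143 183  85  69 128 132 132 130 131 131 136 216 211
 211 211 123 128 128 128 130 128 128  67  85 175 168  74  58  59  56  55  54  83 182 180  81  67  69 125 128 127 128 127 127 141 214 212
 204 200 122 125 127 128 128 127 125  63  66  61  88  23 111 169  91  86  79  79  71  63  66  51  69  71 148 161 122 125 124 130 207 205
```

The hat has moved 20 px back onto the slot's centre line (column 184, slot 185), so the wizard is upright. The others have not moved and the gripper is clear, so I hand in.

```bash
python3 -c "
from workcell import ctrl
print(ctrl.job_done())"
```

```text
the job is handed in; nothing more can be done
None
```

I pressed the wizard down to the slot floor between the tower and the knight, left all four standing upright, and handed the job in at about 20 s; no verdict was returned.

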